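# Clear the mat, brush out the parts cups and set them out on the sorting mat

### The job

Get the bench ready for the next batch: put the stray plug or two lying on the mat into the red parts tray, and brush out the two or three parts cups with the bottle brush from the holder, tallest cup first and lowest last, pushing the brush's tip right down to each cup's floor twice and drawing it back up to the rim in between. Finish with the brush hung upright in its holder again and each cup standing upright in the middle of a marked circle on the mat, one to a circle; never tip a cup over, and leave the other things on the bench alone.

Things in the scene. Friction and masses are not known exactly. Their poses are not given: they have to be found in the camera images.
- cup_tall: the tallest of the parts cups: plain aluminium, straight-sided, round, open on top, 95 mm high, 58 mm outside and 50 mm inside diameter, walls 4 mm, floor 8 mm thick; 0.25 kg, loose, standing on the bench. Origin: centre of its underside, z up. May be absent (None) in a given run.
- cup_mid: the middle of the parts cups: plain aluminium, straight-sided, round, open on top, 75 mm high, 62 mm outside and 54 mm inside diameter, walls 4 mm, floor 8 mm thick; 0.25 kg, loose, standing on the bench. Origin: centre of its underside, z up. May be absent (None) in a given run.
- cup_low: the lowest of the parts cups: plain aluminium, straight-sided, round, open on top, 55 mm high, 66 mm outside and 58 mm inside diameter, walls 4 mm, floor 8 mm thick; 0.25 kg, loose, standing on the bench. Origin: centre of its underside, z up. May be absent (None) in a given run.
- brush: bottle brush, 205 mm long, 0.09 kg, hanging head down in its holder at the start: black bristle head (stiff, 33 mm diameter, 60 mm long), thin rod, white collar (62 mm diameter, 5 mm thick, underside 105 mm above the tip) that rests on the holder's rim, square 22 x 22 mm wooden handle 110 to 205 mm above the tip. Origin: centre of the head's tip; z up the handle; x, y square to the handle's flats.
- holder: brush holder, fixed to the bench: grey upright tube, 110 mm high, 54 mm outside and 46 mm inside diameter, closed floor (3 mm), on a 3 mm dark steel foot disc of 100 mm diameter. Origin: on the tube's axis at bench level, z up. With the brush hung in it the brush's tip is 5 mm above the bench.
- mat: flat blue sorting mat, 230 x 230 x 4 mm, fixed to the bench, with three white circle outlines. Origin: centre of its underside.
- spot0 (a point): centre of one of the three marked circles on the mat (white outline, 92 mm inside and 100 mm outside diameter), at the mat's top face, 4 mm above the bench. Any cup may go on any circle.
- spot1 (a point): centre of one of the three marked circles on the mat (white outline, 92 mm inside and 100 mm outside diameter), at the mat's top face, 4 mm above the bench. Any cup may go on any circle.
- spot2 (a point): centre of one of the three marked circles on the mat (white outline, 92 mm inside and 100 mm outside diameter), at the mat's top face, 4 mm above the bench. Any cup may go on any circle.
- plug_a: a stray cable plug lying on the mat, maybe across a circle: grey housing with a steel nose, about 80 mm long (along its x) overall, 24 mm wide (along y), 18 mm high, 0.04 kg, loose. Origin: underside, at mid-length to within 5 mm, z up. May be absent (None).
- plug_b: a stray cable plug lying on the mat, maybe across a circle: grey housing with a steel nose, about 80 mm long (along its x) overall, 24 mm wide (along y), 18 mm high, 0.04 kg, loose. Origin: underside, at mid-length to within 5 mm, z up. May be absent (None).
- tray: open red plastic parts tray, fixed to the bench beyond the brush holder: 120 mm (x) by 150 mm (y) outside, 35 mm high, walls 4 mm, floor 4 mm, empty at the start. Origin: centre of its underside, z up.
- tin: bystander: closed steel tin with a paper label, 60 mm diameter, 75 mm high, loose, standing beyond the cups. Origin: centre of its underside.
- weight: bystander: dark steel weight with a knob on top, 60 mm diameter, 77 mm high, 0.9 kg, loose, standing beyond the cups. Origin: centre of its underside.
Mind the look-alikes: they are no part of the job. What is shaped like the cup_tall but blue or purple is not meant.

How it is judged:
By the outcome, as a careful person would: the job done as asked, in the order asked, and still so for the second after the job is handed in, with the robot touching nothing.
Of plug_a, plug_b only 1 to 2 are there at a start; the rules pass over those that are not, and their reading is None.
Of cup_tall, cup_mid, cup_low only 2 to 3 are there at a start; the rules pass over those that are not, and their reading is None.
At some moment in a run one of cup_tall, cup_mid, cup_low may be knocked a few centimetres aside while the robot is not near it.
It also fails if it takes over 210 s, if anything falls off the work surface, if the arm or the gripper's body presses on something with over 40 N, if the wrist force passes 120 N, or if a joint passes its speed limit or range.

### The arm

A 6-joint arm with a two-finger parallel gripper is mounted at the origin on the work surface. World frame = base frame: x ahead of the robot, y to its left, z up, the work surface at z = 0. Lengths are in m, angles in rad, forces in N, time in s.
With the tool pointing down it reaches from about 0.35 to 0.975 m from the base axis. Payload 4.9 kg.
Tool frame: the origin (TCP) lies at the very end of the fingers, on their centre line; the grasp point (between the pads) lies 19 mm behind it; z points along the fingers, y is the line along which they close (so a half turn about z gives the same grasp; the last joint's range is limited). The gripper opens to 85 mm and grips with 20 to 120 N. Pads are 22 mm wide; open, the fingers measure 114 mm over their backs; the gripper's body (76 mm by 85 mm) begins 54 mm behind the grasp point. The pads swing forward as they close: fully open they stand 13 mm farther back than shut.
Start: joints at [-1.387, 0.053, 1.613, -0, 1.476, -0.119], TCP at [0.186, -0.597, 0.231] pointing down, gripper open.
Joint ranges: [-3.01, 3.01], [-1.01, 2.22], [0.06, 2.58], [-1.02, 4.17], [0.09, 2.62], [-3.14, 3.14]. Speed limits (rad/s): [2.57, 2.57, 3.14, 3.14, 3.14, 3.14].

### API

Orientations are given as a unit quaternion [w, x, y, z].
In Python, from plant import monitor, vision, manip gives the robot as it stands. The module is installed in compiled form; this text tells all that it offers.
- The arm moves only by the tool arm_command, never from a script. Its argument "rows" is a list of rows, each a list of 3 entries, a list of its own where there are three numbers: the finger opening in mm, from 0 to 85.4, then the shift along the world's x, y, z in units of 30 cm (1.0 is 30 cm), then the turn, a rotation vector about the world's x, y, z in units of pi/2 rad (1.0 is pi/2 rad). In form: [[claw, [x, y, z], [wx, wy, wz]], ...]. A call has 1 to 12 rows; each row is the pose to reach, as a shift and turn from the pose commanded when the call began; what a row does not reach only later rows make up. A row lasts 1/12 s, in which the tool goes at most 41.7 mm and 7.16 degrees, less where a joint would pass 70% of its speed; a pose out of reach is approached as far as the arm can. A call with a number of a shift or a turn outside -1 to 1 is refused whole. A call with a gripper value outside its range is refused whole. The fingers move at their own pace and stop on an object; the grip force is fixed at half the most. Time passes only in rows, so rows that repeat a pose let the fingers close. It gives the time, the measured TCP pose, the force, the opening and the grip force at its end, in the units of the state.
- monitor.state(): the state, without advancing time (a new reading comes with each control period).
- vision.grab_frame(name): name is "scene" or "top" or "wrist"; returns a dict with "color" (384x512x3 uint8, red, green, blue), "z_map" (384x512 float32, m along the optical axis (not along the pixel's ray), 0 where there is no reading), "mtx" (3x3 intrinsics, pixels), "R" (3x3) and "t" (3): a world point X has camera coordinates R X + t. Camera axes: x right, y down, z forward; pixel columns grow to the right and rows downward; lengths in m; the calibration is good to about 2 mm. A picture is of the moment at which its call begins.
- manip.job_done(): hands the job in; it is judged then, once.
The state is a dict: "time": time; "joint_pos": joint angles; "joint_vel": joint speeds; "joint_efforts": joint torques, N m; "tool_pos": TCP position; "tool_rot": TCP orientation; "contact_force": force on the tool from outside, world axes, zero at the start; "ft_torque": the same for the moment, N m; "gripper_width": opening from 0.0 (shut) to 1.0 (fully open); "grasp_force": force on a finger pad.
Only numpy, scipy, OpenCV 4.12 (cv2) and the standard library are available. Lean on these libraries where they do the work, as an engineer would, in place of code of your own. Each camera call takes 0.05 s, during which the arm holds its last target. There are 200 camera calls.

## Working session

There is one attempt and no reset: what is moved stays moved. The work goes in short steps, Python scripts to look and compute and a tool call to move; the robot and the scene stay as the last step left them, time stands still between calls to the robot, and variables do not carry over. Pictures are saved under pics/ and viewed, at most 14 in all, crops included, and the job is handed in when it is done.

Besides the shell and the picture viewer there is one more tool, called after ">>>" in YAML: its name, and indented under it one key for each argument. arm_command: Moves the arm, as the interface text tells. Shifts and turns lie within -1 to 1; 1 stands for 30 cm of shift or pi/2 rad of turn. Its arguments: {"type":"object","properties":{"rows":{"type":"array"}},"required":["rows"]}

```bash
mkdir -p pics
cat > h.py <<'E'
import numpy as np, cv2
from plant import monitor, vision, manip
def pts(f):
    z=f["z_map"]; v,u=np.mgrid[0:z.shape[0],0:z.shape[1]]
    K=f["mtx"]; c=np.stack([(u-K[0,2])/K[0,0]*z,(v-K[1,2])/K[1,1]*z,z],-1)
    P=(c-f["t"])@f["R"]; P[z==0]=np.nan
    return P
def ray(f,u,v,h):
    d=np.linalg.inv(f["mtx"])@[u,v,1]; d=f["R"].T@d; o=-f["R"].T@f["t"]
    return o+d*(h-o[2])/d[2]
def save(img,n,s=1.5): cv2.imwrite(f"pics/{n}.png",cv2.resize(img[...,::-1],None,fx=s,fy=s))
E
python3 - <<'E'
from h import *
s=monitor.state();print(s)
for n in("top","scene"):
    f=vision.grab_frame(n);save(f["color"],n+"0");np.savez(n+"0.npz",**f)
    print(n,-f["R"].T@f["t"],f["R"][2])
E
```

```text
{'time': 0.0, 'joint_pos': array([-1.38701881e+00,  5.33469063e-02,  1.61429953e+00, -1.57612351e-05,
        1.47596849e+00, -1.18999103e-01]), 'joint_vel': array([ 3.01963184e-04, -9.95448588e-04,  1.27835546e-03,  3.92514546e-04,
        3.78900483e-04, -6.35188343e-05]), 'joint_efforts': array([ 5.46024239e-04, -3.93681514e+01, -3.70175207e+01, -1.52310013e-04,
        6.93681897e-03, -5.23428980e-07]), 'tool_pos': array([ 0.18624043, -0.59596013,  0.23006587]), 'tool_rot': array([-1.01035167e-03,  9.88562040e-01,  1.50811377e-01, -4.05845068e-05]), 'contact_force': array([ 0.21526991, -0.10218926,  0.85131112]), 'ft_torque': array([-0.05214353,  0.00262905,  0.03106024]), 'grasp_force': 0.0, 'gripper_width': 1.0023430688773}
top [ 0.43083697 -0.00489402  1.12333323] [ 0.0889166   0.00895293 -0.99599884]
scene [ 0.85261781 -0.64867944  0.83638816] [-0.26972818  0.61034873 -0.74479604]
```

View pics/top0.png

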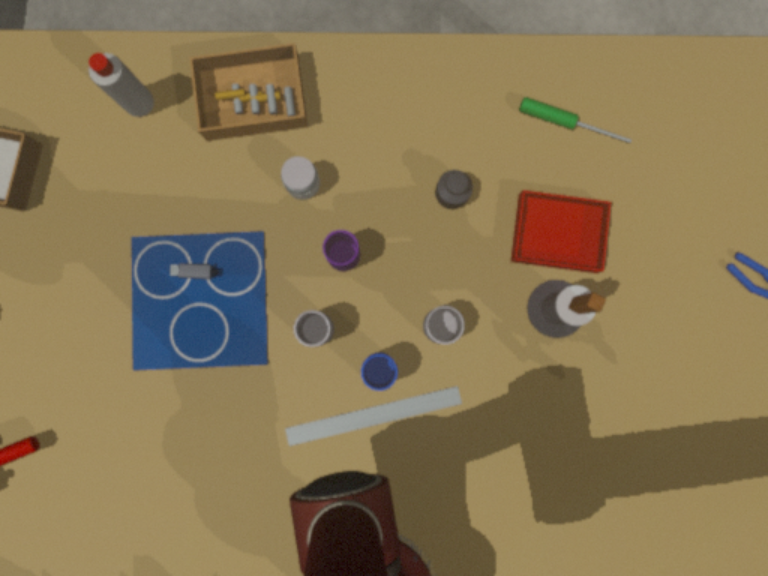

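View pics/scene0.png

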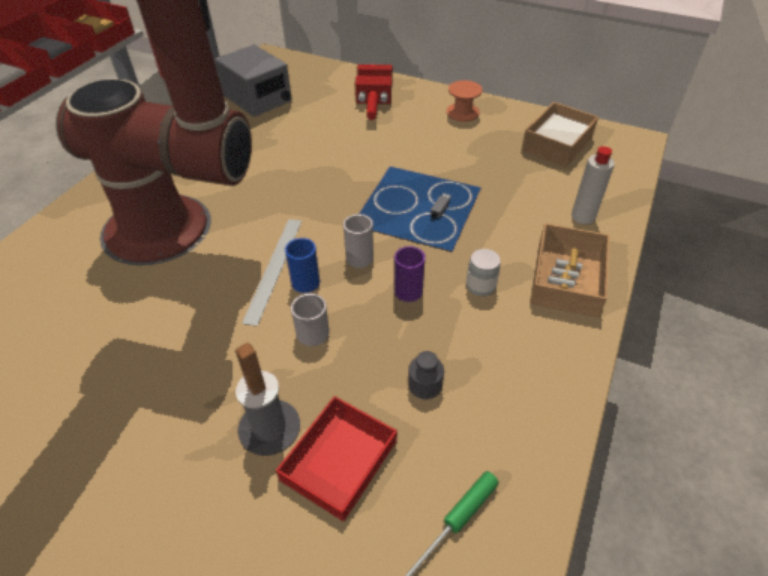

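The top view (1.5x) shows:
- **Aluminium cups:** plain ones at (313,328) and (444,324). The look-alikes are a blue cup at (380,371), a purple cup at (342,250), the white tin at (299,177) and the dark weight at (455,188).
- **Plug:** one, at (190,271), lying across two circles. The grey parts in the wooden box at (265,98) are not meant.
- **Brush and tray:** brush in its holder at (577,305), red tray at (562,232). The red box at the far left is not the tray.

I'll measure these next.

```bash
cat >> h.py <<'E'
def circ(P,m):
    x=P[m]; A=np.c_[2*x[:,:2],np.ones(len(x))]; s=np.linalg.lstsq(A,(x[:,:2]**2).sum(1),rcond=None)[0]
    return s[:2],np.sqrt(s[2]+s[0]**2+s[1]**2)
def comps(P,m,amin=12):
    n,l,st,c=cv2.connectedComponentsWithStats(m.astype(np.uint8),connectivity=8)
    return [(l==i,c[i],st[i]) for i in range(1,n) if st[i,4]>=amin]
E
python3 - <<'E'
from h import *
for n in("top","scene"):
    f=dict(np.load(n+"0.npz"));P=pts(f);c=f["color"].astype(int);r,g,b=c[...,0],c[...,1],c[...,2]
    print(n)
    ok=(P[...,0]>.3)&(P[...,0]<.85)&(abs(P[...,1])<.5)
    for m,ct,st in comps(P,ok&(P[...,2]>.028)&(P[...,2]<.25)):
        z=P[m][:,2];top=np.percentile(z,97);t=m&(P[...,2]>top-.008)
        q=P[t];cc,rr=circ(P,t)
        print("obj px",ct.round(0),st[4],"top",round(top,4),"circ",cc.round(4),round(rr,4),"minmax mid",((q.max(0)+q.min(0))/2)[:2].round(4),np.ptp(q[:,:2],0).round(3),"rgb",c[m].mean(0).round())
    mat=ok&(b>r+40)&(b>90)&(P[...,2]<.02)
    for m,ct,st in comps(P,mat,300):
        hull=cv2.convexHull(np.argwhere(m)[:,::-1].astype(np.int32));print("mat",ct,st, cv2.minAreaRect(np.float32(P[m][:,:2])),np.median(P[m][:,2]))
        hm=np.zeros(m.shape,np.uint8);cv2.fillConvexPoly(hm,hull,1)
        er=cv2.erode(hm,np.ones((3,3)))>0
        w=er&(r>130)&(P[...,2]<.012)
        np.save(n+"w.npy",w)
        # holes inside circles: blue components
        for m2,c2,s2 in comps(P,er&~(r>105),150):
            x=ray(f,c2[0],c2[1],.004);print(" blue",c2.round(1),s2,x.round(4))
        pl=er&(P[...,2]>.013)
        for m2,c2,s2 in comps(P,pl,15): print(" plug",c2,s2[4],cv2.minAreaRect(np.float32(P[m2][:,:2])),np.percentile(P[m2][:,2],90))
    red=ok&(r>120)&(g<60)
    for m,ct,st in comps(P,red,200): print("red",ct,cv2.minAreaRect(np.float32(P[m][:,:2])),np.percentile(P[m][:,2],[5,95]))
c=dict(np.load("top0.npz"))["color"]
save(np.vstack([c[150:250,80:320]]),"crop_top",3)
E
```

```text
top
obj px [79. 56.] 893 top 0.1769 circ [0.8377 0.4195] 0.0103 minmax mid [0.8373 0.4202] [0.025 0.029] rgb [108.  88.  78.]
obj px [164.  80.] 519 top 0.0577 circ [0.8598 0.2217] 0.0939 minmax mid [0.8106 0.2162] [0.078 0.188] rgb [108.  85.  53.]
obj px [359.  71.] 17 top 0.0306 circ [ 0.8251 -0.2757] 0.0084 minmax mid [ 0.8287 -0.2751] [0.011 0.023] rgb [ 63. 135.  64.]
obj px [200. 118.] 532 top 0.0783 circ [0.6968 0.1284] 0.0195 minmax mid [0.6967 0.1285] [0.053 0.053] rgb [142. 138. 133.]
obj px [303. 125.] 460 top 0.0777 circ [ 0.6826 -0.1307] 0.0127 minmax mid [ 0.6829 -0.1302] [0.035 0.034] rgb [82. 76. 69.]
obj px [376. 154.] 420 top 0.038 circ [ 0.6134 -0.3127] 0.0756 minmax mid [ 0.6134 -0.3132] [0.136 0.163] rgb [130.  47.  27.]
obj px [227. 166.] 276 top 0.0977 circ [0.5719 0.0557] 0.0268 minmax mid [0.5714 0.0555] [0.055 0.057] rgb [80. 55. 79.]
obj px [382. 204.] 783 top 0.2101 circ [ 0.4837 -0.3087] 0.009 minmax mid [ 0.4847 -0.3085] [0.025 0.026] rgb [126. 113. 100.]
obj px [297. 216.] 217 top 0.0775 circ [ 0.4524 -0.1118] 0.0288 minmax mid [ 0.4527 -0.112 ] [0.06 
[... 3835 characters left out ...]
 113   51   47 1402] [0.4579 0.2907 0.004 ]
mat [263.62264151 132.4245283 ] [251 125  26  16 318] ((0.43702802062034607, 0.3004201352596283), (0.08322591334581375, 0.0873834490776062), 55.94649887084961) 0.0047889046239943025
 blue [263.7 132.5] [252 126  24  14 251] [0.439  0.3003 0.004 ]
mat [288.49853372 151.81818182] [276 143  27  18 341] ((0.5525887608528137, 0.24443431198596954), (0.08633086085319519, 0.08111139386892319), 14.241616249084473) 0.004996622300306702
 blue [288.6 151.4] [277 144  25  16 294] [0.5523 0.2453 0.004 ]
red [227.3037037  313.12962963] ((0.6165986061096191, -0.31660881638526917), (0.148524671792984, 0.11854854226112366), 82.84746551513672) [0.00355156 0.03712631]
```

View pics/crop_top.png

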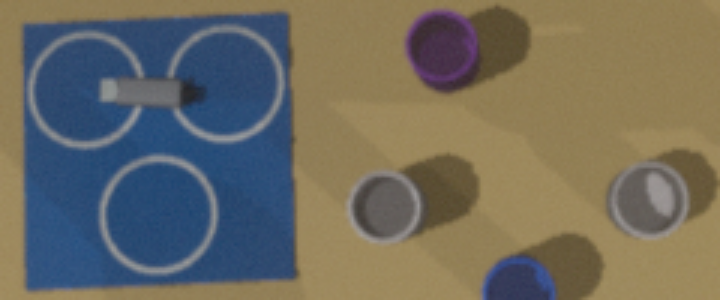

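The crop shows the chosen things clearly: tall cup at top px (208,219), rim about 96 mm high, and mid cup at (297,216), rim about 76 mm. Both are plain aluminium. There is one plug at (129,181), lying along y with its top at 23 mm. There is no low cup. I'll move the plug first.

>>> arm_command:
  rows:
    - [55,[0.713,0.99,0],[0,0,0.807]]
    - [55,[0.713,0.99,0],[0,0,0.807]]
    - [55,[0.713,0.99,0],[0,0,0.807]]
    - [55,[0.713,0.99,0],[0,0,0.807]]
    - [55,[0.713,0.99,0],[0,0,0.807]]
    - [55,[0.713,0.99,0],[0,0,0.807]]
    - [55,[0.713,0.99,0],[0,0,0.807]]
    - [55,[0.713,0.99,0],[0,0,0.807]]
    - [55,[0.713,0.99,0],[0,0,0.807]]
    - [55,[0.713,0.99,0],[0,0,0.807]]
    - [55,[0.713,0.99,0],[0,0,0.807]]

```text
time: 1.02
tool_pos: [0.401, -0.2978, 0.2309]
tool_rot: [-0.0, 0.705, 0.709, -0.0]
contact_force: [0.4, 0.4, 0.2]
gripper_width: 0.642
grasp_force: 0.0
```

>>> arm_command:
  rows:
    - [55,[0.473,1,0],[0,0,0]]
    - [55,[0.473,1,0],[0,0,0]]
    - [55,[0.473,1,0],[0,0,0]]
    - [55,[0.473,1,0],[0,0,0]]
    - [55,[0.473,1,0],[0,0,0]]
    - [55,[0.473,1,0],[0,0,0]]
    - [55,[0.473,1,0],[0,0,0]]
    - [55,[0.473,1,0],[0,0,0]]
    - [55,[0.473,1,0],[0,0,0]]

```text
time: 1.77
tool_pos: [0.5436, 0.005, 0.2309]
tool_rot: [-0.001, 0.706, 0.708, 0.001]
contact_force: [-0.7, -0.9, 0.2]
gripper_width: 0.648
grasp_force: 0.0
```

>>> arm_command:
  rows:
    - [55,[0,1,-0.05],[0,0,0]]
    - [55,[0,1,-0.05],[0,0,0]]
    - [55,[0,1,-0.05],[0,0,0]]
    - [55,[0,1,-0.05],[0,0,0]]
    - [55,[0,1,-0.05],[0,0,0]]
    - [55,[0,1,-0.05],[0,0,0]]
    - [55,[0,1,-0.05],[0,0,0]]
    - [55,[0,1,-0.05],[0,0,0]]
    - [55,[0,1,-0.05],[0,0,0]]
    - [55,[0,1,-0.05],[0,0,0]]

```text
time: 2.6
tool_pos: [0.5424, 0.2994, 0.2157]
tool_rot: [0.0, 0.708, 0.706, -0.001]
contact_force: [-0.7, -0.3, -0.3]
gripper_width: 0.641
grasp_force: 0.0
```

Run:
```python
from h import *
s=monitor.state();print(s["time"],s["tool_pos"],s["tool_rot"],s["joint_pos"],s["contact_force"])
f=vision.grab_frame("wrist");save(f["color"],"w1",1);P=pts(f)
print(-f["R"].T@f["t"])
m=(P[...,2]>.014)&(P[...,2]<.04)&(abs(P[...,0]-.54)<.08)&(abs(P[...,1]-.31)<.08)
for a,c,st in comps(P,m,80): print(c,st,cv2.minAreaRect(np.float32(P[a][:,:2])),np.percentile(P[a][:,2],[10,90]))
```

```text
2.6 [0.54239421 0.29940768 0.21567358] [ 1.71403990e-04  7.07815334e-01  7.06397038e-01 -8.05083834e-04] [ 3.84760755e-01  5.07319817e-02  1.64116530e+00 -9.49079317e-04
  1.45104533e+00  3.86880547e-01] [-0.68606239 -0.29682859 -0.3426542 ]
[0.54253118 0.37300555 0.35962285]
[252.4656925  150.58005083] [ 241  113   24   77 1574] ((0.5404783487319946, 0.3096816837787628), (0.07934379577636719, 0.023871194571256638), 89.08802032470703) [0.01938843 0.02407535]
```

View pics/w1.png

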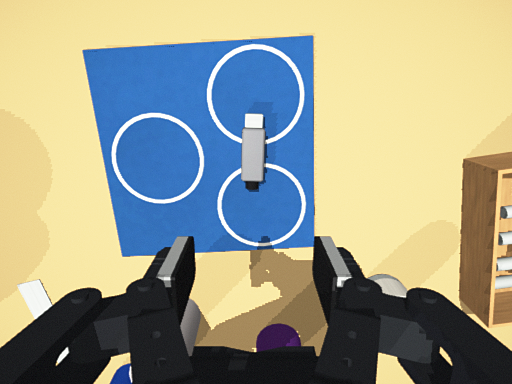

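The wrist view shows the plug at px (253,151) with its grey housing in the middle, measured at (0.5405, 0.310), which agrees with the top view. Grasping it now.

>>> arm_command:
  rows:
    - [55,[-0.004,0.02,-0.6],[0,0,0]]
    - [55,[-0.004,0.02,-0.6],[0,0,0]]
    - [55,[-0.004,0.02,-0.6],[0,0,0]]
    - [55,[-0.004,0.02,-0.6],[0,0,0]]
    - [55,[-0.004,0.02,-0.6],[0,0,0]]
    - [55,[-0.004,0.02,-0.65],[0,0,0]]
    - [55,[-0.004,0.02,-0.697],[0,0,0]]
    - [55,[-0.004,0.02,-0.697],[0,0,0]]
    - [0,[-0.004,0.02,-0.697],[0,0,0]]
    - [0,[-0.004,0.02,-0.697],[0,0,0]]
    - [0,[-0.004,0.02,-0.697],[0,0,0]]
    - [0,[-0.004,0.02,-0.697],[0,0,0]]

```text
time: 3.65
tool_pos: [0.5428, 0.3071, 0.0097]
tool_rot: [0.001, 0.707, 0.707, 0.002]
contact_force: [0.6, 0.1, 6.1]
gripper_width: 0.26
grasp_force: 61.8
```

>>> arm_command:
  rows:
    - [0,[0,0,0],[0,0,0]]
    - [0,[0,0,0],[0,0,0]]
    - [0,[0,0,0],[0,0,0]]
    - [0,[0,0,0],[0,0,0]]
    - [0,[0,0,0],[0,0,0]]
    - [0,[0,0,0.1],[0,0,0]]
    - [0,[0,0,0.4],[0,0,0]]
    - [0,[0,0,0.6],[0,0,0]]
    - [0,[0,0,0.7],[0,0,0]]
    - [0,[0,0,0.7],[0,0,0]]
    - [0,[0,0,0.7],[0,0,0]]
    - [0,[0,0,0.7],[0,0,0]]

```text
time: 4.65
tool_pos: [0.5437, 0.3078, 0.2245]
tool_rot: [0.002, 0.707, 0.707, 0.005]
contact_force: [0.4, 0.3, -0.2]
gripper_width: 0.264
grasp_force: 61.1
```

>>> arm_command:
  rows:
    - [0,[0.123,-1,0],[0,0,0]]
    - [0,[0.123,-1,0],[0,0,0]]
    - [0,[0.123,-1,0],[0,0,0]]
    - [0,[0.123,-1,0],[0,0,0]]
    - [0,[0.123,-1,0],[0,0,0]]
    - [0,[0.123,-1,0],[0,0,0]]
    - [0,[0.123,-1,0],[0,0,0]]
    - [0,[0.123,-1,0],[0,0,0]]

```text
time: 5.32
tool_pos: [0.5771, 0.0015, 0.215]
tool_rot: [-0.0, 0.709, 0.705, -0.002]
contact_force: [0.0, -0.5, -0.5]
gripper_width: 0.258
grasp_force: 61.0
```

>>> arm_command:
  rows:
    - [0,[0.123,-1,0],[0,0,0]]
    - [0,[0.123,-1,0],[0,0,0]]
    - [0,[0.123,-1,0],[0,0,0]]
    - [0,[0.123,-1,0],[0,0,0]]
    - [0,[0.123,-1,0],[0,0,0]]
    - [0,[0.123,-1,0],[0,0,0]]
    - [0,[0.123,-1,0],[0,0,0]]
    - [0,[0.123,-1,0],[0,0,0]]
    - [0,[0.123,-1,0],[0,0,0]]
    - [0,[0.123,-1,0],[0,0,0]]

```text
time: 6.15
tool_pos: [0.6142, -0.2928, 0.2152]
tool_rot: [-0.002, 0.707, 0.707, 0.0]
contact_force: [0.7, -0.1, -1.0]
gripper_width: 0.26
grasp_force: 61.0
```

>>> arm_command:
  rows:
    - [0,[0.01,-0.07,-0.2],[0,0,0]]
    - [0,[0.01,-0.07,-0.4],[0,0,0]]
    - [0,[0.01,-0.07,-0.55],[0,0,0]]
    - [0,[0.01,-0.07,-0.6],[0,0,0]]
    - [0,[0.01,-0.07,-0.65],[0,0,0]]
    - [0,[0.01,-0.07,-0.66],[0,0,0]]
    - [0,[0.01,-0.07,-0.66],[0,0,0]]
    - [0,[0.01,-0.07,-0.66],[0,0,0]]

```text
time: 6.82
tool_pos: [0.619, -0.3137, 0.0212]
tool_rot: [0.001, 0.707, 0.708, 0.0]
contact_force: [0.8, -0.5, 1.3]
gripper_width: 0.262
grasp_force: 61.0
```

>>> arm_command:
  rows:
    - [42,[0,0,0],[0,0,0]]
    - [42,[0,0,0],[0,0,0]]
    - [42,[0,0,0],[0,0,0]]
    - [42,[0,0,0],[0,0,0]]
    - [42,[0,0,0.2],[0,0,0]]
    - [42,[0,0,0.5],[0,0,0]]
    - [42,[0,0,0.8],[0,0,0]]
    - [42,[0,0,0.8],[0,0,0]]
    - [42,[0,0,0.8],[0,0,0]]
    - [42,[0,0,0.8],[0,0,0]]

```text
time: 7.65
tool_pos: [0.6184, -0.3151, 0.2647]
tool_rot: [0.003, 0.707, 0.707, 0.001]
contact_force: [1.2, -0.5, 0.5]
gripper_width: 0.491
grasp_force: 0.0
```

Run:
```python
from h import *
s=monitor.state();print(s["time"],s["tool_pos"],s["tool_rot"],s["joint_pos"])
f=vision.grab_frame("wrist");save(f["color"],"w2",1);np.savez("w2.npz",**f)
```

```text
7.65 [ 0.61835425 -0.31505703  0.26467714] [2.59981485e-03 7.07311263e-01 7.06897225e-01 5.75911587e-04] [-5.78371478e-01  1.92253238e-01  1.40593924e+00  5.69097344e-05
  1.53807479e+00 -5.77787647e-01]
```

View pics/w2.png

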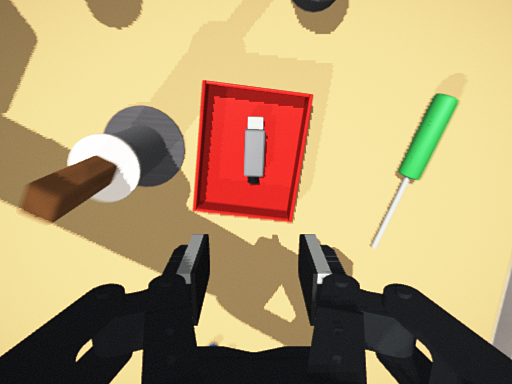

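The wrist view shows the plug lying in the red tray at px (254,152). The brush handle stands at the left, px (70,185). Next I need the handle's yaw and the collar centre.

Run:
```python
from h import *
for n in("w2","top0","scene0"):
    f=dict(np.load(n+".npz"));P=pts(f)
    near=(abs(P[...,0]-.486)<.06)&(abs(P[...,1]+.31)<.06)
    for lo,hi in((.203,.218),(.106,.119)):
        m=near&(P[...,2]>lo)&(P[...,2]<hi)
        if lo<.15: m&=f["color"].min(2)>110
        q=P[m]
        print(n,lo,len(q),np.median(q[:,2]).round(4),cv2.minAreaRect(np.float32(q[:,:2])),circ(P,m))
    # handle sides: footprint of all handle points
    m=near&(P[...,2]>.125)&(P[...,2]<.2);q=P[m]
    print("  side hull",cv2.minAreaRect(np.float32(q[:,:2])),q[:,:2].mean(0))
```

```text
w2 0.203 1369 0.211 ((0.48500484228134155, -0.3100796043872833), (0.022622786462306976, 0.021989736706018448), 62.91402053833008) (array([ 0.48614016, -0.30940281]), np.float64(0.009160756078893035))
w2 0.106 2331 0.1165 ((0.48683473467826843, -0.3087056875228882), (0.05608411133289337, 0.06153760105371475), 26.880571365356445) (array([ 0.48420762, -0.30990764]), np.float64(0.02401540631537953))
  side hull ((0.4913255572319031, -0.3080427646636963), (0.015536610037088394, 0.028745992109179497), 17.900676727294922) [ 0.4917211  -0.30599469]
top0 0.203 114 0.2085 ((0.48386380076408386, -0.30915147066116333), (0.022804001346230507, 0.022073566913604736), 64.20897674560547) (array([ 0.48383116, -0.3086758 ]), np.float64(0.008949387421995799))
top0 0.106 345 0.1142 ((0.4825395345687866, -0.305505633354187), (0.06070210039615631, 0.05295148491859436), 17.08097267150879) (array([ 0.48395549, -0.30905728]), np.float64(0.023966294278788252))
  side hull ((0.4812285900115967, -0.30263519287109375), (0.02830526791512966, 0.014068832620978355), 19.898700714111328) [ 0.48218184 -0.30117904]
scene0 0.203 111 0.2094 ((0.4860187768936157, -0.3114730715751648), (0.021960601210594177, 0.022048121318221092), 59.44247055053711) (array([ 0.48691877, -0.31235335]), np.float64(0.00901216062345179))
scene0 0.106 370 0.115 ((0.48725491762161255, -0.31229931116104126), (0.061399780213832855, 0.05755159258842468), 51.0172233581543) (array([ 0.48588116, -0.31123057]), np.float64(0.02418434976980982))
  side hull ((0.4888837933540344, -0.31787392497062683), (0.02785414271056652, 0.014181869104504585), 22.77573585510254) [ 0.49220439 -0.31730785]
```

>>> arm_command:
  rows:
    - [60,[-0.442,0.017,0.07],[0,0,-0.301]]
    - [60,[-0.442,0.017,0.07],[0,0,-0.301]]
    - [60,[-0.442,0.017,0.07],[0,0,-0.301]]
    - [60,[-0.442,0.017,0.07],[0,0,-0.301]]
    - [60,[-0.442,0.017,0.07],[0,0,-0.301]]
    - [60,[-0.442,0.017,0.07],[0,0,-0.301]]
    - [60,[-0.442,0.017,0.07],[0,0,-0.301]]
    - [60,[-0.442,0.017,0.07],[0,0,-0.301]]

```text
time: 8.37
tool_pos: [0.486, -0.3094, 0.2798]
tool_rot: [-0.0, 0.853, 0.523, -0.0]
contact_force: [-0.5, -0.2, 0.0]
gripper_width: 0.7
grasp_force: 0.0
```

>>> arm_command:
  rows:
    - [60,[0,0,-0.1],[0,0,0]]
    - [60,[0,0,-0.2],[0,0,0]]
    - [60,[0,0,-0.3],[0,0,0]]
    - [60,[0,0,-0.4],[0,0,0]]
    - [60,[0,0,-0.44],[0,0,0]]
    - [60,[0,0,-0.44],[0,0,0]]
    - [60,[0,0,-0.44],[0,0,0]]
    - [60,[0,0,-0.44],[0,0,0]]

```text
time: 9.03
tool_pos: [0.4866, -0.3103, 0.1505]
tool_rot: [0.002, 0.853, 0.522, 0.001]
contact_force: [-0.2, -0.5, 0.4]
gripper_width: 0.7
grasp_force: 0.0
```

>>> arm_command:
  rows:
    - [0,[0,0,0],[0,0,0]]
    - [0,[0,0,0],[0,0,0]]
    - [0,[0,0,0],[0,0,0]]
    - [0,[0,0,0],[0,0,0]]
    - [0,[0,0,0],[0,0,0]]
    - [0,[0,0,0],[0,0,0]]
    - [0,[0,0,0],[0,0,0]]

```text
time: 9.62
tool_pos: [0.4858, -0.31, 0.1499]
tool_rot: [0.001, 0.853, 0.522, 0.0]
contact_force: [-0.2, -0.1, 4.0]
gripper_width: 0.254
grasp_force: 59.3
```

>>> arm_command:
  rows:
    - [0,[0,0,0.05],[0,0,0]]
    - [0,[0,0,0.15],[0,0,0]]
    - [0,[0,0,0.25],[0,0,0]]
    - [0,[0,0,0.35],[0,0,0]]
    - [0,[0,0,0.45],[0,0,0]]
    - [0,[0,0,0.5],[0,0,0]]
    - [0,[0,0,0.5],[0,0,0]]
    - [0,[0,0,0.5],[0,0,0]]
    - [0,[0,0,0.5],[0,0,0]]

```text
time: 10.37
tool_pos: [0.4844, -0.3088, 0.2952]
tool_rot: [-0.002, 0.853, 0.522, -0.001]
contact_force: [-0.7, -0.7, -1.4]
gripper_width: 0.252
grasp_force: 58.9
```

```bash
cat >> h.py <<'E'
def cups(f,exp):
    P=pts(f);out=[]
    c=f["color"].astype(int);grey=(c.max(2)-c.min(2))<45
    for (x,y,h) in exp:
        ok=(abs(P[...,0]-x)<.06)&(abs(P[...,1]-y)<.06)&(P[...,2]>h-.006)&(P[...,2]<h+.008)&grey
        cs=comps(P,ok,15)
        if cs:
            m=max(cs,key=lambda a:a[2][4])[0];out.append((circ(P,m),m.sum()))
        else: out.append(None)
    return out
E
python3 - <<'E'
from h import *
s=monitor.state();print(s["time"],s["tool_pos"],s["tool_rot"],s["contact_force"],s["gripper_width"])
for n in("top","scene","wrist"):
    f=vision.grab_frame(n);np.savez(n+"3.npz",**f);save(f["color"],n+"3",1)
    print(n,cups(f,[(.4455,.0972,.095),(.4536,-.1132,.075)]))
E
python3 -c "
import cv2,numpy as np
cv2.imwrite('pics/m3.png',np.hstack([cv2.imread('pics/scene3.png')[:,:400],cv2.imread('pics/top3.png')[:,100:500]]))"
```

```text
10.3667 [ 0.48437747 -0.30883494  0.29522232] [-2.02623345e-03  8.53164611e-01  5.21637403e-01 -6.79393550e-04] [-0.68429759 -0.65568243 -1.41589486] 0.252271115979936
top [((array([0.44416315, 0.09835468]), np.float64(0.026759711688857026)), np.int64(130)), ((array([ 0.4524581 , -0.11180922]), np.float64(0.028830541603963894)), np.int64(137))]
scene [((array([0.44677855, 0.09536759]), np.float64(0.026647464538638498)), np.int64(99)), ((array([ 0.45495229, -0.11475133]), np.float64(0.028665314337920928)), np.int64(142))]
wrist [None, ((array([ 0.45299721, -0.11398259]), np.float64(0.028333738150955218)), np.int64(504))]
```

View pics/m3.png

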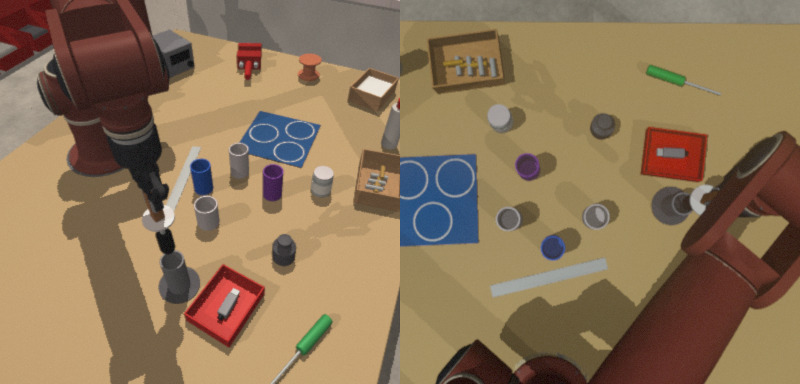

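The left half (scene) shows the brush held upright above the holder at (165,240) and the plug in the tray at (228,303). Both cups are where they were. Moving the brush above the tall cup.

>>> arm_command:
  rows:
    - [0,[-0.065,0.667,0],[0,0,0]]
    - [0,[-0.065,0.667,0],[0,0,0]]
    - [0,[-0.065,0.667,0],[0,0,0]]
    - [0,[-0.065,0.667,0],[0,0,0]]
    - [0,[-0.065,0.667,0],[0,0,0]]
    - [0,[-0.065,0.667,0],[0,0,0]]

```text
time: 11.02
tool_pos: [0.4647, -0.1043, 0.297]
tool_rot: [-0.002, 0.852, 0.524, 0.0]
contact_force: [-0.1, 0.2, -1.4]
gripper_width: 0.248
grasp_force: 59.4
```

>>> arm_command:
  rows:
    - [0,[-0.067,0.69,0],[0,0,0]]
    - [0,[-0.067,0.69,0],[0,0,0]]
    - [0,[-0.067,0.69,0],[0,0,0]]
    - [0,[-0.067,0.69,0],[0,0,0]]
    - [0,[-0.067,0.69,0],[0,0,0]]
    - [0,[-0.067,0.69,0],[0,0,0]]
    - [0,[-0.067,0.69,0],[0,0,0]]
    - [0,[-0.067,0.69,0],[0,0,0]]
    - [0,[-0.067,0.69,0],[0,0,0]]
    - [0,[-0.067,0.69,0],[0,0,0]]

```text
time: 11.85
tool_pos: [0.4458, 0.0962, 0.2978]
tool_rot: [-0.0, 0.854, 0.521, -0.0]
contact_force: [-0.3, -0.0, -1.4]
gripper_width: 0.249
grasp_force: 59.5
```

Run:
```python
from h import *
s=monitor.state();print(s["time"],s["tool_pos"],s["tool_rot"],s["contact_force"],s["gripper_width"])
for n in("scene","top"):
    f=vision.grab_frame(n);P=pts(f);np.savez(n+"4.npz",**f);save(f["color"],n+"4",1.5)
    print(n,cups(f,[(.4455,.0972,.095),(.4536,-.1132,.075)]))
    near=(abs(P[...,0]-.4455)<.06)&(abs(P[...,1]-.097)<.06)
    dark=f["color"].max(2)<60
    m=near&dark&(P[...,2]>.14)&(P[...,2]<.23)
    q=P[m]; print(len(q), q.min(0) if len(q) else 0, q.max(0) if len(q) else 0)
    if len(q)>30: print(circ(P,m))
    m=near&(P[...,2]>.235)&(P[...,2]<.275)&(f["color"].min(2)>90);q=P[m]
    if len(q)>30: print("collar",np.median(q[:,2]),circ(P,m),cv2.minAreaRect(np.float32(q[:,:2])))
```

```text
11.85 [0.44581995 0.09618132 0.29780157] [-3.62965077e-05  8.53858799e-01  5.20504574e-01 -3.72418704e-04] [-0.26922138 -0.02634075 -1.42403552] 0.24865523297500094
scene [((array([0.4464039, 0.095583 ]), np.float64(0.02666738449894593)), np.int64(99)), ((array([ 0.45485234, -0.11446893]), np.float64(0.028922336877230326)), np.int64(136))]
197 [0.43490779 0.07585985 0.15797108] [0.46321639 0.1040879  0.21569084]
(array([0.44878956, 0.09010216]), np.float64(0.01094710319106439))
collar 0.263079581373876 (array([0.44731862, 0.09240139]), np.float64(0.023989851699618238)) ((0.44718286395072937, 0.09011021256446838), (0.05950620770454407, 0.056063905358314514), 25.753314971923828)
top [None, ((array([ 0.45245151, -0.11190383]), np.float64(0.028866038127061792)), np.int64(135))]
0 0 0
```

View pics/scene4.png

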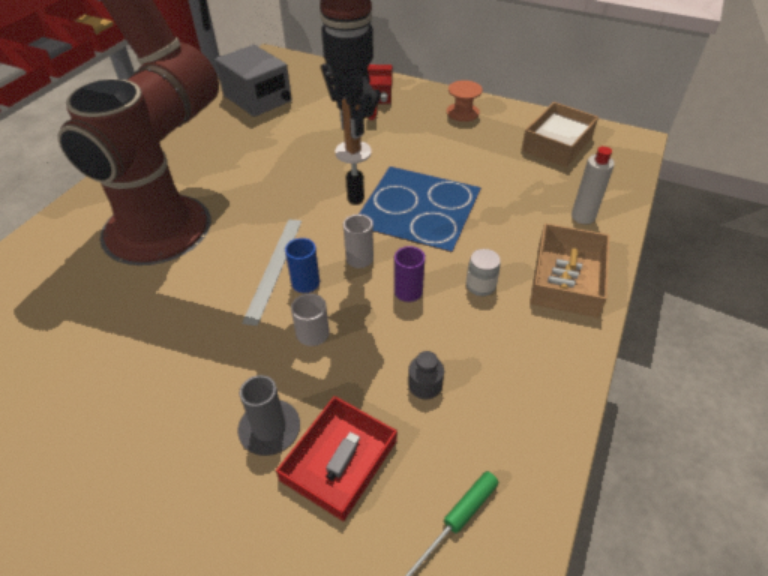

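The scene view shows the brush upright with its head at px (355,187), just above the tall cup at (358,240). I'll check the axis alignment before lowering.

```bash
cat >> h.py <<'E'
def head(f,x,y,zt):
    """brush axis from silhouette rows of the black head (scene view): mid-column ray, depth = front surface + radius"""
    P=pts(f);z=f["z_map"];K=f["mtx"];R=f["R"];t=f["t"];o=-R.T@t
    m=(abs(P[...,0]-x)<.04)&(abs(P[...,1]-y)<.04)&(f["color"].max(2)<75)&(P[...,2]>zt+.008)&(P[...,2]<zt+.055)
    r=[]
    for v in np.unique(np.nonzero(m)[0]):
        u=np.nonzero(m[v])[0]
        if len(u)<5: continue
        uc=u.mean();d=R.T@(np.linalg.inv(K)@[uc,v,1]);d/=np.linalg.norm(d[:2])
        p=P[v,int(round(uc))];s=np.dot(p[:2]-o[:2],d[:2])+.0165;r.append(o+d*s)
    r=np.array(r);r=r[~np.isnan(r[:,0])];k=np.polyfit(r[:,2],r[:,:2],1);return np.median(r,0),k[0],len(r)
E
python3 - <<'E'
from h import *
f=dict(np.load("scene4.npz"));print(head(f,.447,.093,.155))
f=dict(np.load("scene3.npz"));print(head(f,.485,-.31,.155))
E
```

```text
(array([0.44569007, 0.09580123, 0.17570736]), array([-0.01152173,  0.00929604]), 15)
(array([ 0.48208064, -0.30858079,  0.17169329]), array([0.02149682, 0.19182924]), 19)
```

>>> arm_command:
  rows:
    - [0,[0,0,-0.08],[0,0,0]]
    - [0,[0,0,-0.16],[0,0,0]]
    - [0,[0,0,-0.24],[0,0,0]]
    - [0,[0,0,-0.32],[0,0,0]]
    - [0,[0,0,-0.4],[0,0,0]]
    - [0,[0,0,-0.44],[0,0,0]]
    - [0,[0,0,-0.47],[0,0,0]]
    - [0,[0,0,-0.48],[0,0,0]]
    - [0,[0,0,-0.48],[0,0,0]]
    - [0,[0,0,-0.485],[0,0,0]]
    - [0,[0,0,-0.485],[0,0,0]]
    - [0,[0,0,-0.485],[0,0,0]]

```text
time: 12.95
tool_pos: [0.4463, 0.0977, 0.154]
tool_rot: [0.001, 0.853, 0.522, 0.001]
contact_force: [0.3, 0.6, 0.2]
gripper_width: 0.249
grasp_force: 59.5
```

>>> arm_command:
  rows:
    - [0,[0,0,-0.005],[0,0,0]]
    - [0,[0,0,-0.005],[0,0,0]]
    - [0,[0,0,-0.005],[0,0,0]]

```text
time: 13.2
tool_pos: [0.4466, 0.0978, 0.1528]
tool_rot: [0.001, 0.853, 0.522, 0.001]
contact_force: [-1.1, 0.6, 4.1]
gripper_width: 0.252
grasp_force: 60.2
```

>>> arm_command:
  rows:
    - [0,[0,0,-0.004],[0,0,0]]
    - [0,[0,0,-0.004],[0,0,0]]
    - [0,[0,0,-0.004],[0,0,0]]

```text
time: 13.45
tool_pos: [0.4468, 0.0979, 0.1528]
tool_rot: [0.001, 0.853, 0.522, 0.001]
contact_force: [-2.4, 0.2, 9.9]
gripper_width: 0.248
grasp_force: 61.1
```

>>> arm_command:
  rows:
    - [0,[0,0,0.1],[0,0,0]]
    - [0,[0,0,0.2],[0,0,0]]
    - [0,[0,0,0.29],[0,0,0]]
    - [0,[0,0,0.3],[0,0,0]]
    - [0,[0,0,0.3],[0,0,0]]
    - [0,[0,0,0.3],[0,0,0]]
    - [0,[0,0,0.3],[0,0,0]]
    - [0,[0,0,0.3],[0,0,0]]

```text
time: 14.12
tool_pos: [0.4445, 0.0976, 0.2376]
tool_rot: [-0.001, 0.853, 0.522, -0.002]
contact_force: [-0.2, 0.2, -1.5]
gripper_width: 0.253
grasp_force: 59.7
```

Run:
```python
from h import *
s=monitor.state();print(s["time"],s["tool_pos"],s["contact_force"])
f=vision.grab_frame("scene");np.savez("scene5.npz",**f)
print(cups(f,[(.4455,.0972,.095),(.4536,-.1132,.075)]))
save(f["color"][60:220,150:350],"c5",3)
```

```text
14.1167 [0.44450378 0.0975706  0.23762613] [-0.22709331  0.16591969 -1.46802902]
[((array([0.446728  , 0.09512756]), np.float64(0.02647350821022014)), np.int64(67)), ((array([ 0.45493911, -0.11450981]), np.float64(0.02878284626838825)), np.int64(142))]
```

View pics/c5.png

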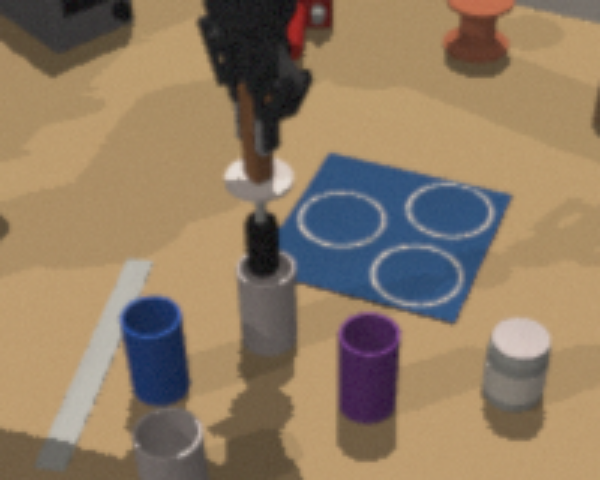

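The crop shows the brush head at the tall cup's rim, px (263,250), with the cup upright and unmoved. Second stroke now, after a slight raise.

>>> arm_command:
  rows:
    - [0,[0,0,0.02],[0,0,0]]
    - [0,[0,0,0.02],[0,0,0]]
    - [0,[0,0,0.02],[0,0,0]]
    - [0,[0,0,-0.08],[0,0,0]]
    - [0,[0,0,-0.16],[0,0,0]]
    - [0,[0,0,-0.24],[0,0,0]]
    - [0,[0,0,-0.27],[0,0,0]]
    - [0,[0,0,-0.285],[0,0,0]]
    - [0,[0,0,-0.29],[0,0,0]]
    - [0,[0,0,-0.296],[0,0,0]]
    - [0,[0,0,-0.3],[0,0,0]]
    - [0,[0,0,-0.3],[0,0,0]]

```text
time: 15.17
tool_pos: [0.4469, 0.0978, 0.1529]
tool_rot: [0.001, 0.853, 0.522, 0.001]
contact_force: [-3.0, -0.5, 4.8]
gripper_width: 0.255
grasp_force: 60.4
```

>>> arm_command:
  rows:
    - [0,[0,0,0],[0,0,0]]
    - [0,[0,0,0],[0,0,0]]

```text
time: 15.33
tool_pos: [0.4468, 0.0978, 0.1529]
tool_rot: [0.001, 0.853, 0.522, 0.001]
contact_force: [-1.7, 0.5, 4.5]
gripper_width: 0.25
grasp_force: 60.4
```

>>> arm_command:
  rows:
    - [0,[0,0,0.1],[0,0,0]]
    - [0,[0,0,0.2],[0,0,0]]
    - [0,[0,0,0.3],[0,0,0]]
    - [0,[0,0,0.4],[0,0,0]]
    - [0,[0,0,0.5],[0,0,0]]
    - [0,[0,0,0.5],[0,0,0]]
    - [0,[0,0,0.5],[0,0,0]]
    - [0,[0,0,0.5],[0,0,0]]

```text
time: 16.0
tool_pos: [0.4456, 0.0976, 0.3]
tool_rot: [0.0, 0.853, 0.522, 0.0]
contact_force: [0.5, -0.4, -1.4]
gripper_width: 0.249
grasp_force: 59.8
```

Run:
```python
from h import *
s=monitor.state();print(s["time"],s["tool_pos"],s["contact_force"])
for n in("scene","top"):
    f=vision.grab_frame(n);print(n,cups(f,[(.4455,.0972,.095),(.4536,-.1132,.075)]))
```

```text
16.0 [0.44556504 0.09761687 0.29999311] [ 0.54234243 -0.39414765 -1.41285276]
scene [((array([0.44681907, 0.0955306 ]), np.float64(0.02651096890257313)), np.int64(99)), ((array([ 0.45491897, -0.11474978]), np.float64(0.02875741405144519)), np.int64(138))]
top [None, ((array([ 0.45248404, -0.11181122]), np.float64(0.028809620707111527)), np.int64(137))]
```

>>> arm_command:
  rows:
    - [0,[0.028,-0.701,0],[0,0,0]]
    - [0,[0.028,-0.701,0],[0,0,0]]
    - [0,[0.028,-0.701,0],[0,0,0]]
    - [0,[0.028,-0.701,0],[0,0,0]]
    - [0,[0.028,-0.701,0],[0,0,0]]
    - [0,[0.028,-0.701,0],[0,0,0]]
    - [0,[0.028,-0.701,0],[0,0,0]]
    - [0,[0.028,-0.701,0],[0,0,0]]
    - [0,[0.028,-0.701,0],[0,0,0]]

```text
time: 16.85
tool_pos: [0.4538, -0.1114, 0.2992]
tool_rot: [-0.001, 0.853, 0.522, -0.0]
contact_force: [0.0, -0.5, -1.2]
gripper_width: 0.251
grasp_force: 59.4
```

Run:
```python
from h import *
s=monitor.state();print(s["time"],s["tool_pos"])
f=vision.grab_frame("scene")
print(cups(f,[(.4455,.0972,.095),(.4536,-.1132,.075)]),head(f,.455,-.115,.157))
```

```text
16.85 [ 0.45376724 -0.11143994  0.29915438]
[((array([0.44694782, 0.09548643]), np.float64(0.026712518897303993)), np.int64(97)), ((array([ 0.45508891, -0.11482865]), np.float64(0.028707804288012728)), np.int64(145))] (array([ 0.4529198 , -0.11187325,  0.17828873]), array([0.10390016, 0.07781942]), 16)
```

>>> arm_command:
  rows:
    - [0,[0,0,-0.08],[0,0,0]]
    - [0,[0,0,-0.16],[0,0,0]]
    - [0,[0,0,-0.24],[0,0,0]]
    - [0,[0,0,-0.32],[0,0,0]]
    - [0,[0,0,-0.4],[0,0,0]]
    - [0,[0,0,-0.45],[0,0,0]]
    - [0,[0,0,-0.475],[0,0,0]]
    - [0,[0,0,-0.485],[0,0,0]]
    - [0,[0,0,-0.49],[0,0,0]]
    - [0,[0,0,-0.496],[0,0,0]]
    - [0,[0,0,-0.5],[0,0,0]]
    - [0,[0,0,-0.5],[0,0,0]]

```text
time: 17.9
tool_pos: [0.4551, -0.1127, 0.1529]
tool_rot: [0.001, 0.853, 0.522, 0.001]
contact_force: [-1.8, 1.2, 4.7]
gripper_width: 0.25
grasp_force: 60.4
```

>>> arm_command:
  rows:
    - [0,[0,0,0],[0,0,0]]
    - [0,[0,0,0],[0,0,0]]

```text
time: 18.07
tool_pos: [0.455, -0.1127, 0.1529]
tool_rot: [0.001, 0.853, 0.522, 0.001]
contact_force: [-1.8, 2.5, 5.0]
gripper_width: 0.248
grasp_force: 60.4
```

>>> arm_command:
  rows:
    - [0,[0,0,0.1],[0,0,0]]
    - [0,[0,0,0.2],[0,0,0]]
    - [0,[0,0,0.24],[0,0,0]]
    - [0,[0,0,0.24],[0,0,0]]
    - [0,[0,0,0.24],[0,0,0]]
    - [0,[0,0,0.24],[0,0,0]]

```text
time: 18.57
tool_pos: [0.4533, -0.1124, 0.2204]
tool_rot: [-0.001, 0.853, 0.522, -0.001]
contact_force: [-0.1, 0.3, -1.8]
gripper_width: 0.252
grasp_force: 59.6
```

Run:
```python
from h import *
s=monitor.state();print(s["time"],s["tool_pos"])
f=vision.grab_frame("scene")
print(cups(f,[(.4455,.0972,.095),(.4536,-.1132,.075)]))
```

```text
18.5667 [ 0.45329732 -0.11237079  0.22035618]
[((array([0.44673686, 0.09567403]), np.float64(0.02655517191299584)), np.int64(93)), ((array([ 0.45517376, -0.11491858]), np.float64(0.02856716234518946)), np.int64(109))]
```

>>> arm_command:
  rows:
    - [0,[0,0,0.013],[0,0,0]]
    - [0,[0,0,0.013],[0,0,0]]
    - [0,[0,0,0.013],[0,0,0]]
    - [0,[0,0,-0.08],[0,0,0]]
    - [0,[0,0,-0.15],[0,0,0]]
    - [0,[0,0,-0.2],[0,0,0]]
    - [0,[0,0,-0.22],[0,0,0]]
    - [0,[0,0,-0.23],[0,0,0]]
    - [0,[0,0,-0.236],[0,0,0]]
    - [0,[0,0,-0.24],[0,0,0]]
    - [0,[0,0,-0.24],[0,0,0]]
    - [0,[0,0,-0.24],[0,0,0]]

```text
time: 19.62
tool_pos: [0.4536, -0.1124, 0.1529]
tool_rot: [-0.001, 0.853, 0.522, -0.001]
contact_force: [-6.6, 3.3, 11.3]
gripper_width: 0.25
grasp_force: 61.2
```

>>> arm_command:
  rows:
    - [0,[0,0,0],[0,0,0]]
    - [0,[0,0,0],[0,0,0]]

```text
time: 19.78
tool_pos: [0.4536, -0.1124, 0.1529]
tool_rot: [-0.001, 0.853, 0.522, -0.001]
contact_force: [-6.1, 3.9, 11.5]
gripper_width: 0.248
grasp_force: 61.2
```

>>> arm_command:
  rows:
    - [0,[0,0,0.1],[0,0,0]]
    - [0,[0,0,0.2],[0,0,0]]
    - [0,[0,0,0.3],[0,0,0]]
    - [0,[0,0,0.4],[0,0,0]]
    - [0,[0,0,0.5],[0,0,0]]
    - [0,[0,0,0.5],[0,0,0]]
    - [0,[0,0,0.5],[0,0,0]]
    - [0,[0,0,0.5],[0,0,0]]

```text
time: 20.45
tool_pos: [0.4538, -0.1126, 0.2996]
tool_rot: [-0.0, 0.853, 0.522, -0.0]
contact_force: [0.2, -0.2, -1.5]
gripper_width: 0.249
grasp_force: 60.0
```

>>> arm_command:
  rows:
    - [0,[0.104,-0.656,0],[0,0,0]]
    - [0,[0.104,-0.656,0],[0,0,0]]
    - [0,[0.104,-0.656,0],[0,0,0]]
    - [0,[0.104,-0.656,0],[0,0,0]]
    - [0,[0.104,-0.656,0],[0,0,0]]
    - [0,[0.104,-0.656,0],[0,0,0]]
    - [0,[0.104,-0.656,0],[0,0,0]]
    - [0,[0.104,-0.656,0],[0,0,0]]
    - [0,[0.104,-0.656,0],[0,0,0]]
    - [0,[0.104,-0.656,0],[0,0,0]]

```text
time: 21.28
tool_pos: [0.4851, -0.3082, 0.2997]
tool_rot: [-0.0, 0.853, 0.522, 0.0]
contact_force: [0.2, -0.7, -0.6]
gripper_width: 0.25
grasp_force: 60.0
```

Run:
```python
from h import *
s=monitor.state();print(s["time"],s["tool_pos"])
f=vision.grab_frame("scene")
print(cups(f,[(.4455,.0972,.095),(.4536,-.1132,.075),(.486,-.311,.11)]),head(f,.487,-.311,.157))
g=dict(np.load("scene0.npz"));print(cups(g,[(.486,-.311,.115)]))
f=vision.grab_frame("wrist");print(cups(f,[(.486,-.311,.11)]))
```

```text
21.2833 [ 0.4851323  -0.3081531   0.29973897]
[((array([0.44674411, 0.09565231]), np.float64(0.026773258719968943)), np.int64(97)), ((array([ 0.45486758, -0.11468311]), np.float64(0.028842831876142474)), np.int64(138)), ((array([ 0.48633908, -0.31178021]), np.float64(0.024740366613171774)), np.int64(151))] (array([ 0.48409907, -0.30849765,  0.16982393]), array([0.09393566, 0.11352833]), 16)
[((array([ 0.48634304, -0.31162063]), np.float64(0.02370620999602554)), np.int64(409))]
[((array([ 0.48459422, -0.30922091]), np.float64(0.024496365815880237)), np.int64(410))]
```

>>> arm_command:
  rows:
    - [0,[0,0,-0.06],[0,0,0]]
    - [0,[0,0,-0.12],[0,0,0]]
    - [0,[0,0,-0.18],[0,0,0]]
    - [0,[0,0,-0.24],[0,0,0]]
    - [0,[0,0,-0.3],[0,0,0]]
    - [0,[0,0,-0.36],[0,0,0]]
    - [0,[0,0,-0.42],[0,0,0]]
    - [0,[0,0,-0.46],[0,0,0]]
    - [0,[0,0,-0.48],[0,0,0]]
    - [0,[0,0,-0.49],[0,0,0]]
    - [0,[0,0,-0.499],[0,0,0]]
    - [0,[0,0,-0.501],[0,0,0]]

```text
time: 22.38
tool_pos: [0.4856, -0.3097, 0.1504]
tool_rot: [0.001, 0.853, 0.522, 0.0]
contact_force: [0.6, -0.0, -1.0]
gripper_width: 0.252
grasp_force: 60.0
```

>>> arm_command:
  rows:
    - [0,[0,0,0],[0,0,0]]
    - [0,[0,0,0],[0,0,0]]

```text
time: 22.55
tool_pos: [0.4856, -0.3098, 0.1508]
tool_rot: [0.001, 0.853, 0.522, 0.0]
contact_force: [-0.6, -0.1, -0.7]
gripper_width: 0.253
grasp_force: 60.0
```

>>> arm_command:
  rows:
    - [55,[0,0,0],[0,0,0]]
    - [55,[0,0,0],[0,0,0]]
    - [55,[0,0,0],[0,0,0]]
    - [55,[0,0,0],[0,0,0]]
    - [55,[0,0,0.1],[0,0,0]]
    - [55,[0,0,0.2],[0,0,0]]
    - [55,[0,0,0.3],[0,0,0]]
    - [55,[0,0,0.4],[0,0,0]]
    - [55,[0,0,0.45],[0,0,0]]
    - [55,[0,0,0.45],[0,0,0]]
    - [55,[0,0,0.45],[0,0,0]]

```text
time: 23.47
tool_pos: [0.4855, -0.3097, 0.2857]
tool_rot: [0.001, 0.853, 0.522, 0.0]
contact_force: [-0.2, -1.0, -0.3]
gripper_width: 0.647
grasp_force: 0.0
```

>>> arm_command:
  rows:
    - [85,[-0.067,0.69,0],[0,0,0]]
    - [85,[-0.067,0.69,0],[0,0,0]]
    - [85,[-0.067,0.69,0],[0,0,0]]
    - [85,[-0.067,0.69,0],[0,0,0]]
    - [85,[-0.067,0.69,0],[0,0,0]]
    - [85,[-0.067,0.69,0],[0,0,0]]

```text
time: 23.97
tool_pos: [0.4636, -0.0966, 0.2821]
tool_rot: [-0.003, 0.851, 0.525, -0.0]
contact_force: [0.8, -0.4, 0.4]
gripper_width: 0.993
grasp_force: 0.0
```

Run:
```python
from h import *
s=monitor.state();print(s["time"],s["tool_pos"])
for n in("scene","top"):
    f=vision.grab_frame(n);P=pts(f);np.savez(n+"6.npz",**f)
    print(cups(f,[(.4455,.0972,.095),(.4536,-.1132,.075)]))
    m=(abs(P[...,0]-.486)<.05)&(abs(P[...,1]+.311)<.05)&(P[...,2]>.203)&(P[...,2]<.218);q=P[m]
    if len(q)>20: print("handle",np.median(q[:,2]),cv2.minAreaRect(np.float32(q[:,:2])))
    if n=="scene": save(f["color"],"s6",1.5)
```

```text
23.9667 [ 0.46357708 -0.09657373  0.28214889]
[((array([0.44669906, 0.09541213]), np.float64(0.026779868417898988)), np.int64(97)), ((array([ 0.45482737, -0.1147778 ]), np.float64(0.028680309094914695)), np.int64(136))]
handle 0.20967642294283187 ((0.48684704303741455, -0.31237098574638367), (0.021312370896339417, 0.022098256275057793), 62.05316925048828)
[((array([0.44422911, 0.09832096]), np.float64(0.02680263455879358)), np.int64(129)), None]
handle 0.2087653821424972 ((0.4838048815727234, -0.3097592890262604), (0.02289268560707569, 0.021909764036536217), 66.09965515136719)
```

View pics/s6.png

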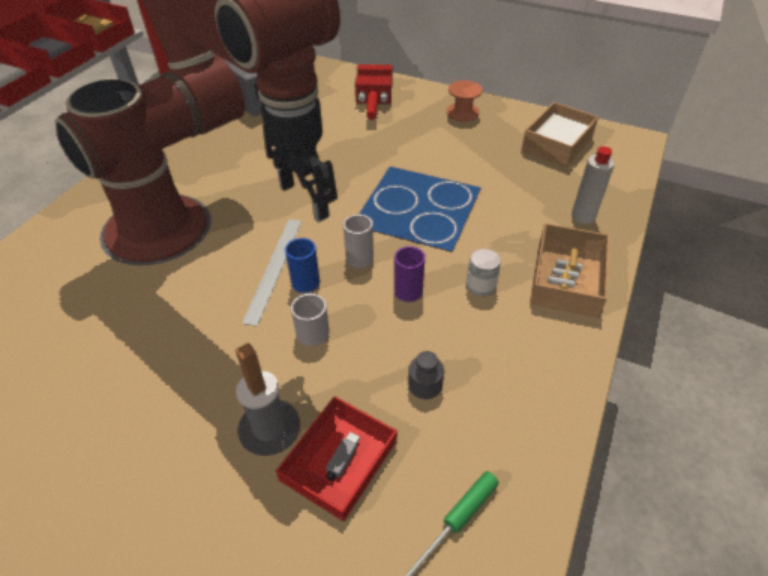

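The scene view shows the brush hung upright again, handle at px (250,370), and both cups in place. Now I'll pick up the tall cup.

>>> arm_command:
  rows:
    - [85,[-0.065,0.667,0],[0,0,0]]
    - [85,[-0.065,0.667,0],[0,0,0]]
    - [85,[-0.065,0.667,0],[0,0,0]]
    - [85,[-0.065,0.667,0],[0,0,0]]
    - [85,[-0.065,0.667,0],[0,0,0]]
    - [85,[-0.065,0.667,0],[0,0,0]]
    - [85,[-0.065,0.667,0],[0,0,0]]
    - [85,[-0.065,0.667,0],[0,0,0]]
    - [85,[-0.065,0.667,0],[0,0,0]]
    - [85,[-0.065,0.667,0],[0,0,0]]

```text
time: 24.9
tool_pos: [0.4459, 0.0962, 0.2842]
tool_rot: [-0.0, 0.854, 0.52, -0.0]
contact_force: [-1.0, -0.7, -1.0]
gripper_width: 0.996
grasp_force: 0.0
```

>>> arm_command:
  rows:
    - [85,[0,0,-0.1],[0,0,0]]
    - [85,[0,0,-0.2],[0,0,0]]
    - [85,[0,0,-0.3],[0,0,0]]
    - [85,[0,0,-0.4],[0,0,0]]
    - [85,[0,0,-0.5],[0,0,0]]
    - [85,[0,0,-0.6],[0,0,0]]
    - [85,[0,0,-0.7],[0,0,0]]
    - [85,[0,0,-0.77],[0,0,0]]
    - [85,[0,0,-0.788],[0,0,0]]
    - [85,[0,0,-0.788],[0,0,0]]
    - [85,[0,0,-0.788],[0,0,0]]

```text
time: 25.82
tool_pos: [0.4464, 0.0971, 0.0493]
tool_rot: [0.0, 0.853, 0.521, 0.0]
contact_force: [-0.1, -0.7, 1.0]
gripper_width: 0.995
grasp_force: 0.0
```

>>> arm_command:
  rows:
    - [0,[0,0,0],[0,0,0]]
    - [0,[0,0,0],[0,0,0]]
    - [0,[0,0,0],[0,0,0]]
    - [0,[0,0,0],[0,0,0]]
    - [0,[0,0,0],[0,0,0]]
    - [0,[0,0,0],[0,0,0]]

```text
time: 26.32
tool_pos: [0.447, 0.0978, 0.0507]
tool_rot: [0.001, 0.853, 0.522, 0.001]
contact_force: [-3.0, 0.2, 5.8]
gripper_width: 0.671
grasp_force: 63.2
```

>>> arm_command:
  rows:
    - [0,[0,0,0.05],[0,0,0]]
    - [0,[0,0,0.12],[0,0,0]]
    - [0,[0,0,0.2],[0,0,0]]
    - [0,[0,0,0.28],[0,0,0]]
    - [0,[0,0,0.36],[0,0,0]]
    - [0,[0,0,0.4],[0,0,0]]
    - [0,[0,0,0.4],[0,0,0]]
    - [0,[0,0,0.4],[0,0,0]]

```text
time: 26.98
tool_pos: [0.4458, 0.0977, 0.1685]
tool_rot: [0.0, 0.853, 0.522, 0.001]
contact_force: [0.6, -0.6, -2.7]
gripper_width: 0.673
grasp_force: 64.5
```

Run:
```python
from h import *
import h
for n in("top6","scene6"):
    f=dict(np.load(n+".npz"));P=pts(f);c=f["color"].astype(int)
    region=(P[...,0]>.36)&(P[...,0]<.63)&(P[...,1]>.17)&(P[...,1]<.43)&(P[...,2]<.02)
    blue=region&(c[...,2]>c[...,0]+40)&(c[...,0]<95)
    for m,ct,st in comps(P,blue,120):
        cn=max(cv2.findContours(m.astype(np.uint8),cv2.RETR_EXTERNAL,cv2.CHAIN_APPROX_NONE)[0],key=len)[:,0]
        X=np.array([ray(f,u,v,.004) for u,v in cn])
        (x,y),r=cv2.minEnclosingCircle(np.float32(X[:,:2]))
        print(n,ct.round(1),st[4],circ(X,np.ones(len(X),bool)),(round(x,4),round(y,4),round(r,4)))
```

```text
top6 [132.6 206.8] 4023 (array([0.49240773, 0.30341666]), np.float64(0.12948966195866424)) (0.4923, 0.3036, 0.1578)
top6 [154.6 177.4] 913 (array([0.55075635, 0.24721008]), np.float64(0.04308923960870449)) (0.5506, 0.2471, 0.0444)
top6 [108.3 179.5] 910 (array([0.5441406 , 0.36696383]), np.float64(0.04308378994680814)) (0.5443, 0.3673, 0.0444)
top6 [132.3 221.1] 938 (array([0.43757303, 0.3008962 ]), np.float64(0.0431565772792149)) (0.4374, 0.301, 0.0445)
scene6 [275.7 137.3] 1309 (array([0.49626899, 0.30145331]), np.float64(0.11274611891485962)) (0.497, 0.301, 0.1554)
scene6 [299.7 129.6] 307 (array([0.54536117, 0.36758086]), np.float64(0.04141537244062684)) (0.5444, 0.3679, 0.0437)
scene6 [263.7 132.5] 322 (array([0.43840631, 0.30106913]), np.float64(0.04157802184829863)) (0.4382, 0.301, 0.0437)
scene6 [288.6 151.3] 370 (array([0.55161832, 0.24687883]), np.float64(0.04138076745866285)) (0.5517, 0.2472, 0.0436)
```

>>> arm_command:
  rows:
    - [0,[0.033,0.09,0],[0,0,0]]
    - [0,[0.1,0.27,0],[0,0,0]]
    - [0,[0.165,0.45,0],[0,0,0]]
    - [0,[0.23,0.63,0],[0,0,0]]
    - [0,[0.297,0.81,0],[0,0,0]]
    - [0,[0.33,0.9,0],[0,0,0]]
    - [0,[0.33,0.9,0],[0,0,0]]
    - [0,[0.33,0.9,0],[0,0,0]]
    - [0,[0.33,0.9,0],[0,0,0]]
    - [0,[0.33,0.9,0],[0,0,0]]
    - [0,[0.33,0.9,0],[0,0,0]]
    - [0,[0.33,0.9,0],[0,0,0]]

```text
time: 27.98
tool_pos: [0.544, 0.3661, 0.1675]
tool_rot: [0.0, 0.853, 0.521, -0.001]
contact_force: [0.4, -0.8, -2.3]
gripper_width: 0.673
grasp_force: 64.5
```

>>> arm_command:
  rows:
    - [0,[0,0,-0.08],[0,0,0]]
    - [0,[0,0,-0.16],[0,0,0]]
    - [0,[0,0,-0.24],[0,0,0]]
    - [0,[0,0,-0.31],[0,0,0]]
    - [0,[0,0,-0.34],[0,0,0]]
    - [0,[0,0,-0.36],[0,0,0]]
    - [0,[0,0,-0.37],[0,0,0]]
    - [0,[0,0,-0.375],[0,0,0]]
    - [0,[0,0,-0.378],[0,0,0]]
    - [0,[0,0,-0.378],[0,0,0]]
    - [0,[0,0,-0.378],[0,0,0]]

```text
time: 28.9
tool_pos: [0.5453, 0.368, 0.0562]
tool_rot: [0.0, 0.853, 0.522, 0.001]
contact_force: [-0.7, 1.3, -1.9]
gripper_width: 0.677
grasp_force: 64.6
```

Run:
```python
from h import *
s=monitor.state();print(s["time"],s["tool_pos"],s["contact_force"])
f=vision.grab_frame("wrist");print(cups(f,[(.5446,.367,.099)]))
f=vision.grab_frame("scene");print(cups(f,[(.5446,.367,.099),(.4536,-.1132,.075)]))
f=vision.grab_frame("top");print(cups(f,[(.5446,.367,.099),(.4536,-.1132,.075)]))
```

```text
28.9 [0.54526087 0.36804799 0.05619881] [-0.7007165   1.32368234 -1.86437605]
[((array([0.54572673, 0.36934822]), np.float64(0.027794879322748326)), np.int64(7464))]
[((array([0.5494445 , 0.36671672]), np.float64(0.03164481438998403)), np.int64(98)), ((array([ 0.45476822, -0.11457241]), np.float64(0.02877262298809031)), np.int64(142))]
[((array([0.54956613, 0.37155767]), np.float64(0.03312349383201115)), np.int64(73)), ((array([ 0.45245546, -0.11174447]), np.float64(0.028813254107121836)), np.int64(137))]
```

>>> arm_command:
  rows:
    - [0,[-0.003,-0.003,-0.002],[0,0,0]]
    - [0,[-0.003,-0.003,-0.005],[0,0,0]]
    - [0,[-0.003,-0.003,-0.008],[0,0,0]]
    - [0,[-0.003,-0.003,-0.008],[0,0,0]]

```text
time: 29.38
tool_pos: [0.5442, 0.3673, 0.0548]
tool_rot: [-0.0, 0.853, 0.522, 0.001]
contact_force: [-4.4, -1.3, 7.7]
gripper_width: 0.674
grasp_force: 65.3
```

>>> arm_command:
  rows:
    - [85,[0,0,0],[0,0,0]]
    - [85,[0,0,0],[0,0,0]]
    - [85,[0,0,0],[0,0,0]]
    - [85,[0,0,0],[0,0,0]]
    - [85,[0,0,0],[0,0,0]]
    - [85,[0,0,0.1],[0,0,0]]
    - [85,[0,0,0.2],[0,0,0]]
    - [85,[0,0,0.3],[0,0,0]]
    - [85,[0,0,0.4],[0,0,0]]
    - [85,[0,0,0.5],[0,0,0]]
    - [85,[0,0,0.5],[0,0,0]]

```text
time: 30.3
tool_pos: [0.547, 0.3685, 0.2113]
tool_rot: [0.0, 0.853, 0.522, 0.007]
contact_force: [0.7, 0.9, 1.4]
gripper_width: 0.995
grasp_force: 0.0
```

>>> arm_command:
  rows:
    - [85,[-0.16,-0.8,0],[0,0,0]]
    - [85,[-0.16,-0.8,0],[0,0,0]]
    - [85,[-0.16,-0.8,0],[0,0,0]]
    - [85,[-0.16,-0.8,0],[0,0,0]]
    - [85,[-0.16,-0.8,0],[0,0,0]]
    - [85,[-0.16,-0.8,0],[0,0,0]]
    - [85,[-0.16,-0.8,0],[0,0,0]]

```text
time: 30.88
tool_pos: [0.4947, 0.122, 0.2021]
tool_rot: [0.001, 0.855, 0.519, -0.001]
contact_force: [0.5, 0.4, -0.7]
gripper_width: 0.994
grasp_force: 0.0
```

>>> arm_command:
  rows:
    - [85,[-0.14,-0.797,0],[0,0,0]]
    - [85,[-0.14,-0.797,0],[0,0,0]]
    - [85,[-0.14,-0.797,0],[0,0,0]]
    - [85,[-0.14,-0.797,0],[0,0,0]]
    - [85,[-0.14,-0.797,0],[0,0,0]]
    - [85,[-0.14,-0.797,0],[0,0,0]]
    - [85,[-0.14,-0.797,0],[0,0,0]]
    - [85,[-0.14,-0.797,0],[0,0,0]]
    - [85,[-0.14,-0.797,0],[0,0,0]]
    - [85,[-0.14,-0.797,0],[0,0,0]]

```text
time: 31.72
tool_pos: [0.4539, -0.1113, 0.2023]
tool_rot: [-0.0, 0.853, 0.522, 0.0]
contact_force: [-0.2, -0.2, -0.1]
gripper_width: 0.997
grasp_force: 0.0
```

Run:
```python
from h import *
s=monitor.state();print(s["time"],s["tool_pos"],s["contact_force"])
for n in("wrist","scene","top"):
    f=vision.grab_frame(n);print(n,cups(f,[(.5446,.367,.099),(.4536,-.1132,.075)]))
```

```text
31.7167 [ 0.45391909 -0.11126081  0.20234194] [-0.17708954 -0.2439055  -0.09036785]
wrist [None, ((array([ 0.45321466, -0.11195801]), np.float64(0.02859823162780156)), np.int64(1191))]
scene [((array([0.57098365, 0.34316182]), np.float64(0.026675871635714568)), np.int64(85)), ((array([ 0.45468359, -0.11453365]), np.float64(0.02872360800128331)), np.int64(136))]
top [((array([0.56881011, 0.34536908]), np.float64(0.0267366250082296)), np.int64(148)), None]
```

The tall cup now stands at (0.570, 0.344), knocked about 3.5 cm off its circle. I'll place the mid cup first, then put the tall cup back.

>>> arm_command:
  rows:
    - [85,[0,0,-0.1],[0,0,0]]
    - [85,[0,0,-0.2],[0,0,0]]
    - [85,[0,0,-0.3],[0,0,0]]
    - [85,[0,0,-0.4],[0,0,0]]
    - [85,[0,0,-0.5],[0,0,0]]
    - [85,[0,0,-0.55],[0,0,0]]
    - [85,[0,0,-0.561],[0,0,0]]
    - [85,[0,0,-0.561],[0,0,0]]
    - [85,[0,0,-0.561],[0,0,0]]

```text
time: 32.62
tool_pos: [0.4546, -0.1123, 0.0353]
tool_rot: [0.001, 0.853, 0.522, 0.0]
contact_force: [-0.7, 0.1, 0.8]
gripper_width: 0.996
grasp_force: 0.0
```

>>> arm_command:
  rows:
    - [0,[0,0,0],[0,0,0]]
    - [0,[0,0,0],[0,0,0]]
    - [0,[0,0,0],[0,0,0]]
    - [0,[0,0,0],[0,0,0]]
    - [0,[0,0,0],[0,0,0]]
    - [0,[0,0,0],[0,0,0]]

```text
time: 33.12
tool_pos: [0.4555, -0.113, 0.0367]
tool_rot: [0.002, 0.853, 0.522, 0.001]
contact_force: [-1.0, 0.3, 7.1]
gripper_width: 0.72
grasp_force: 65.9
```

>>> arm_command:
  rows:
    - [0,[0,0,0.05],[0,0,0]]
    - [0,[0,0,0.12],[0,0,0]]
    - [0,[0,0,0.2],[0,0,0]]
    - [0,[0,0,0.28],[0,0,0]]
    - [0,[0,0,0.36],[0,0,0]]
    - [0,[0,0,0.44],[0,0,0]]
    - [0,[0,0,0.44],[0,0,0]]
    - [0,[0,0,0.44],[0,0,0]]

```text
time: 33.78
tool_pos: [0.4546, -0.1128, 0.1679]
tool_rot: [0.002, 0.853, 0.522, 0.001]
contact_force: [-0.8, -0.1, -2.7]
gripper_width: 0.72
grasp_force: 66.2
```

>>> arm_command:
  rows:
    - [0,[-0.004,0.09,0],[0,0,0]]
    - [0,[-0.01,0.23,0],[0,0,0]]
    - [0,[-0.014,0.37,0],[0,0,0]]
    - [0,[-0.02,0.5,0],[0,0,0]]
    - [0,[-0.024,0.63,0],[0,0,0]]
    - [0,[-0.026,0.69,0],[0,0,0]]

```text
time: 34.28
tool_pos: [0.4438, 0.0981, 0.1637]
tool_rot: [-0.002, 0.852, 0.523, -0.001]
contact_force: [1.2, -0.4, -2.7]
gripper_width: 0.72
grasp_force: 66.2
```

>>> arm_command:
  rows:
    - [0,[-0.004,0.09,0],[0,0,0]]
    - [0,[-0.01,0.23,0],[0,0,0]]
    - [0,[-0.014,0.37,0],[0,0,0]]
    - [0,[-0.02,0.5,0],[0,0,0]]
    - [0,[-0.024,0.63,0],[0,0,0]]
    - [0,[-0.026,0.69,0],[0,0,0]]
    - [0,[-0.026,0.69,0],[0,0,0]]
    - [0,[-0.026,0.69,0],[0,0,0]]
    - [0,[-0.026,0.69,0],[0,0,0]]
    - [0,[-0.026,0.69,0],[0,0,0]]
    - [0,[-0.026,0.69,0],[0,0,0]]

```text
time: 35.2
tool_pos: [0.4381, 0.3005, 0.1657]
tool_rot: [0.0, 0.854, 0.521, -0.0]
contact_force: [-0.6, -0.2, -2.0]
gripper_width: 0.722
grasp_force: 66.2
```

>>> arm_command:
  rows:
    - [0,[0,0,-0.08],[0,0,0]]
    - [0,[0,0,-0.16],[0,0,0]]
    - [0,[0,0,-0.24],[0,0,0]]
    - [0,[0,0,-0.32],[0,0,0]]
    - [0,[0,0,-0.37],[0,0,0]]
    - [0,[0,0,-0.39],[0,0,0]]
    - [0,[0,0,-0.405],[0,0,0]]
    - [0,[0,0,-0.412],[0,0,0]]
    - [0,[0,0,-0.415],[0,0,0]]
    - [0,[0,0,-0.415],[0,0,0]]
    - [0,[0,0,-0.415],[0,0,0]]

```text
time: 36.12
tool_pos: [0.4389, 0.302, 0.0429]
tool_rot: [0.0, 0.853, 0.522, 0.001]
contact_force: [0.1, 0.6, -2.7]
gripper_width: 0.719
grasp_force: 66.2
```

>>> arm_command:
  rows:
    - [0,[-0.003,-0.003,-0.004],[0,0,0]]
    - [0,[-0.003,-0.003,-0.008],[0,0,0]]
    - [0,[-0.003,-0.003,-0.01],[0,0,0]]
    - [0,[-0.003,-0.003,-0.01],[0,0,0]]

```text
time: 36.45
tool_pos: [0.4378, 0.3011, 0.0407]
tool_rot: [0.0, 0.853, 0.522, 0.0]
contact_force: [-4.2, -2.0, 8.7]
gripper_width: 0.723
grasp_force: 67.1
```

>>> arm_command:
  rows:
    - [85,[0,0,0],[0,0,0]]
    - [85,[0,0,0],[0,0,0]]
    - [85,[0,0,0],[0,0,0]]
    - [85,[0,0,0],[0,0,0]]
    - [85,[0,0,0],[0,0,0]]
    - [85,[0,0,0.1],[0,0,0]]
    - [85,[0,0,0.2],[0,0,0]]
    - [85,[0,0,0.3],[0,0,0]]
    - [85,[0,0,0.4],[0,0,0]]
    - [85,[0,0,0.5],[0,0,0]]
    - [85,[0,0,0.5],[0,0,0]]
    - [85,[0,0,0.5],[0,0,0]]

```text
time: 37.45
tool_pos: [0.4385, 0.3014, 0.1913]
tool_rot: [0.0, 0.853, 0.522, 0.003]
contact_force: [-0.3, -0.1, -0.7]
gripper_width: 0.995
grasp_force: 0.0
```

>>> arm_command:
  rows:
    - [85,[0.2,-0.8,0.1],[0,0,0]]
    - [85,[0.2,-0.8,0.1],[0,0,0]]
    - [85,[0.2,-0.8,0.1],[0,0,0]]
    - [85,[0.2,-0.8,0.1],[0,0,0]]
    - [85,[0.2,-0.8,0.1],[0,0,0]]
    - [85,[0.2,-0.8,0.1],[0,0,0]]
    - [85,[0.2,-0.8,0.1],[0,0,0]]
    - [85,[0.2,-0.8,0.1],[0,0,0]]

```text
time: 38.12
tool_pos: [0.4968, 0.0589, 0.217]
tool_rot: [-0.001, 0.854, 0.52, -0.001]
contact_force: [-0.3, 0.3, -1.1]
gripper_width: 0.997
grasp_force: 0.0
```

Run:
```python
from h import *
s=monitor.state();print(s["time"],s["tool_pos"],s["contact_force"])
for n in("scene","top"):
    f=vision.grab_frame(n);print(n,cups(f,[(.57,.344,.099),(.438,.301,.079)]));save(f["color"],n+"7",1.5)
```

```text
38.1167 [0.49680485 0.05892946 0.21704423] [-0.25163271  0.31856188 -1.14277151]
scene [((array([0.57121577, 0.34276811]), np.float64(0.027123396054115356)), np.int64(92)), ((array([0.43759311, 0.29744409]), np.float64(0.030292275685333634)), np.int64(21))]
top [((array([0.56880148, 0.34549924]), np.float64(0.02678650984205779)), np.int64(148)), ((array([0.43637121, 0.30053218]), np.float64(0.02885062176069373)), np.int64(155))]
```

View pics/top7.png

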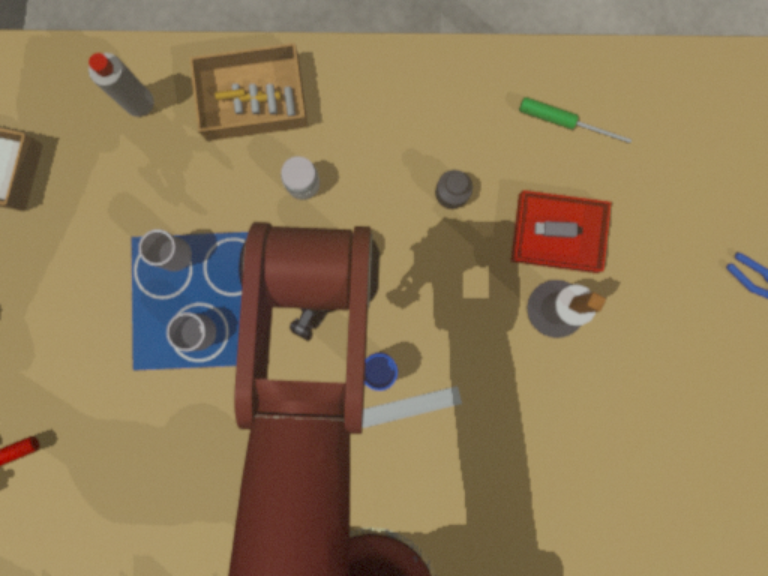

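The top view shows the mid cup centred in the lower circle at px (190,331). The tall cup is upright but off its circle at (160,247). The plug is in the tray and the brush is hung. Repositioning the tall cup.

>>> arm_command:
  rows:
    - [85,[0.243,0.946,0],[0,0,0]]
    - [85,[0.243,0.946,0],[0,0,0]]
    - [85,[0.243,0.946,0],[0,0,0]]
    - [85,[0.243,0.946,0],[0,0,0]]
    - [85,[0.243,0.946,0],[0,0,0]]
    - [85,[0.243,0.946,0],[0,0,0]]
    - [85,[0.243,0.946,0],[0,0,0]]
    - [85,[0.243,0.946,0],[0,0,0]]
    - [85,[0.243,0.946,0],[0,0,0]]
    - [85,[0.243,0.946,0],[0,0,0]]
    - [85,[0.243,0.946,0],[0,0,0]]

```text
time: 39.13
tool_pos: [0.5692, 0.3444, 0.2182]
tool_rot: [0.0, 0.853, 0.522, -0.001]
contact_force: [-0.4, 0.4, 0.4]
gripper_width: 0.996
grasp_force: 0.0
```

Run:
```python
from h import *
s=monitor.state();print(s["time"],s["tool_pos"],s["contact_force"])
for n in("scene","top","wrist"):
    f=vision.grab_frame(n);print(n,cups(f,[(.57,.344,.099),(.438,.301,.079)]))
```

```text
39.1333 [0.56915509 0.34442715 0.21819754] [-0.43863113  0.37680168  0.44903944]
scene [((array([0.57088969, 0.34325642]), np.float64(0.027118714938962885)), np.int64(88)), ((array([0.43940964, 0.29760026]), np.float64(0.02903005652431191)), np.int64(87))]
top [((array([0.56895738, 0.34548273]), np.float64(0.026789990604044852)), np.int64(146)), ((array([0.43645049, 0.30046173]), np.float64(0.02876498071760676)), np.int64(159))]
wrist [((array([0.56985254, 0.34650254]), np.float64(0.026588461988626765)), np.int64(1175)), ((array([0.43795859, 0.30163934]), np.float64(0.028744704722647403)), np.int64(573))]
```

>>> arm_command:
  rows:
    - [85,[0,0.003,-0.1],[0,0,0]]
    - [85,[0,0.003,-0.2],[0,0,0]]
    - [85,[0,0.003,-0.3],[0,0,0]]
    - [85,[0,0.003,-0.4],[0,0,0]]
    - [85,[0,0.003,-0.5],[0,0,0]]
    - [85,[0,0.003,-0.545],[0,0,0]]
    - [85,[0,0.003,-0.555],[0,0,0]]
    - [85,[0,0.003,-0.555],[0,0,0]]
    - [85,[0,0.003,-0.555],[0,0,0]]

```text
time: 40.03
tool_pos: [0.5715, 0.3458, 0.0545]
tool_rot: [0.0, 0.853, 0.521, 0.002]
contact_force: [0.3, 0.3, 0.1]
gripper_width: 0.994
grasp_force: 0.0
```

>>> arm_command:
  rows:
    - [0,[0,0,0],[0,0,0]]
    - [0,[0,0,0],[0,0,0]]
    - [0,[0,0,0],[0,0,0]]
    - [0,[0,0,0],[0,0,0]]
    - [0,[0,0,0],[0,0,0]]
    - [0,[0,0,0],[0,0,0]]

```text
time: 40.53
tool_pos: [0.5714, 0.3464, 0.055]
tool_rot: [0.0, 0.853, 0.522, 0.002]
contact_force: [-1.0, 0.7, 5.2]
gripper_width: 0.673
grasp_force: 64.2
```

>>> arm_command:
  rows:
    - [0,[0,0,0.05],[0,0,0]]
    - [0,[0,0,0.1],[0,0,0]]
    - [0,[-0.03,0.025,0.12],[0,0,0]]
    - [0,[-0.06,0.05,0.12],[0,0,0]]
    - [0,[-0.088,0.07,0.12],[0,0,0]]
    - [0,[-0.088,0.07,0.12],[0,0,0]]
    - [0,[-0.088,0.07,0.12],[0,0,0]]
    - [0,[-0.088,0.07,0.08],[0,0,0]]
    - [0,[-0.088,0.07,0.04],[0,0,0]]
    - [0,[-0.088,0.07,0.02],[0,0,0]]
    - [0,[-0.088,0.07,0.01],[0,0,0]]
    - [0,[-0.088,0.07,0.01],[0,0,0]]

```text
time: 41.53
tool_pos: [0.5431, 0.3661, 0.0552]
tool_rot: [-0.0, 0.853, 0.521, -0.002]
contact_force: [-4.7, -1.5, 7.4]
gripper_width: 0.673
grasp_force: 65.3
```

>>> arm_command:
  rows:
    - [0,[0,0,0],[0,0,0]]
    - [0,[0,0,0],[0,0,0]]
    - [0,[0,0,0],[0,0,0]]

```text
time: 41.78
tool_pos: [0.5431, 0.366, 0.0552]
tool_rot: [-0.0, 0.853, 0.521, -0.001]
contact_force: [-4.6, -2.9, 6.3]
gripper_width: 0.674
grasp_force: 65.3
```

>>> arm_command:
  rows:
    - [85,[0,0,0],[0,0,0]]
    - [85,[0,0,0],[0,0,0]]
    - [85,[0,0,0],[0,0,0]]
    - [85,[0,0,0],[0,0,0]]
    - [85,[0,0,0],[0,0,0]]
    - [85,[0,0,0.1],[0,0,0]]
    - [85,[0,0,0.2],[0,0,0]]
    - [85,[0,0,0.3],[0,0,0]]
    - [85,[0,0,0.4],[0,0,0]]
    - [85,[0,0,0.5],[0,0,0]]
    - [85,[0,0,0.6],[0,0,0]]
    - [85,[0,0,0.6],[0,0,0]]

```text
time: 42.78
tool_pos: [0.5468, 0.3681, 0.2442]
tool_rot: [0.0, 0.853, 0.522, 0.007]
contact_force: [-0.2, 0.5, 1.5]
gripper_width: 0.994
grasp_force: 0.0
```

>>> arm_command:
  rows:
    - [85,[-0.1,-1,0.1],[0,0,0]]
    - [85,[-0.1,-1,0.1],[0,0,0]]
    - [85,[-0.1,-1,0.1],[0,0,0]]
    - [85,[-0.1,-1,0.1],[0,0,0]]
    - [85,[-0.1,-1,0.1],[0,0,0]]
    - [85,[-0.1,-1,0.1],[0,0,0]]
    - [85,[-0.1,-1,0.1],[0,0,0]]
    - [85,[-0.1,-1,0.1],[0,0,0]]
    - [85,[-0.1,-1,0.1],[0,0,0]]

```text
time: 43.53
tool_pos: [0.5138, 0.0639, 0.2658]
tool_rot: [0.001, 0.854, 0.52, 0.001]
contact_force: [0.6, 0.3, 0.1]
gripper_width: 0.993
grasp_force: 0.0
```

>>> arm_command:
  rows:
    - [85,[0,-0.4,0.1],[0,0,0]]
    - [85,[0,-0.4,0.1],[0,0,0]]
    - [85,[0,-0.4,0.1],[0,0,0]]
    - [85,[0,-0.4,0.1],[0,0,0]]
    - [85,[0,-0.4,0.1],[0,0,0]]
    - [85,[0,-0.4,0.1],[0,0,0]]
    - [85,[0,-0.4,0.1],[0,0,0]]

```text
time: 44.12
tool_pos: [0.5136, -0.0518, 0.2943]
tool_rot: [-0.001, 0.853, 0.523, -0.0]
contact_force: [0.1, 0.2, -0.5]
gripper_width: 0.997
grasp_force: 0.0
```

Run:
```python
from h import *
s=monitor.state();print(s["time"],s["tool_pos"],s["contact_force"])
for n in("scene","top"):
    f=vision.grab_frame(n);print(n,cups(f,[(.5446,.367,.099),(.438,.301,.079)]));save(f["color"],n+"8",1.5)
```

```text
44.1167 [ 0.51364936 -0.05183574  0.29432692] [ 0.07521757  0.16431247 -0.48625513]
scene [((array([0.5435065 , 0.36322578]), np.float64(0.026820546864868913)), np.int64(83)), ((array([0.43904796, 0.29785686]), np.float64(0.0286932731438052)), np.int64(79))]
top [((array([0.54072652, 0.36536653]), np.float64(0.026724458271440554)), np.int64(158)), ((array([0.43647301, 0.30048361]), np.float64(0.02884972191608758)), np.int64(155))]
```

View pics/scene8.png

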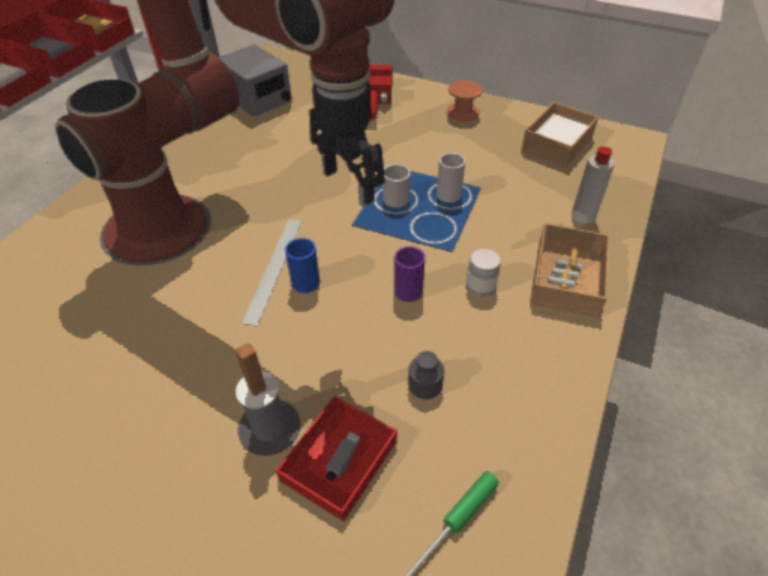

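The scene view shows both cups upright inside their circles, at px (396,187) and (451,178). The brush is hung, the plug is in the tray, and the other things are untouched. Both cups are within about 4 mm of their circle centres, so I'm handing in.

```bash
python3 -c "
from plant import manip;print(manip.job_done())"
```

```text
the job is handed in; nothing more can be done
None
```

I handed the job in at about 44 s: the plug is in the red tray, the tall and then the mid cup each got two brush strokes to the floor, and the brush hangs upright in its holder. Both cups stand upright within about 4 mm of a circle's centre; the tall one ended up about 3.5 cm off its circle after I first set it down, so I put it back.

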